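# Make up two air-tool repair kits

## Task

Make up two repair kits from the parts on the bench. Long tray (air hammer): lay the chisel bit flat in the long compartment and stand the collar, flange down, in the short one; square tray (impact wrench): lay the larger bearing flat in the wide compartment and stand the deep socket and the short socket mouth up, each in a small compartment of its own. Set the parts down on the tray floors rather than dropping them, and leave the small bearing where it is.

Things in the scene. Friction and masses are not known exactly. Their poses are not given: they have to be found in the camera images.
- long_tray: Air-hammer kit tray: long, blue, fixed to the bench by magnets; 250 (x) by 104 (y) mm, walls 3 mm thick, 20 high overall, floor 3 thick. Origin: centre of underside. A cross wall makes a long compartment, x -28 to +122 mm (centre +47, y 0), and a short one, x -122 to -31 mm (centre -76.5, y 0), both 98 mm wide in y.
- square_tray: Impact-wrench kit tray: squarish, blue, fixed by magnets; 156 (x) by 170 (y) mm, walls 3 mm thick, 20 high overall, floor 3 thick. Origin: centre of underside. T-shaped inner walls: one wide compartment, x -75 to -3, y -82 to +82 mm (centre -39, 0), and two small ones, x 0 to +75, y +1.5 to +82 and y -82 to -1.5 mm (centres 37.5, +-41.75).
- chisel: Flat steel chisel bit, 120 mm long, lying along its x: 26 mm wide blade at +x, round 12 mm shank at -x. Its middle, x -16 to +24 mm, is a straight bar 14 mm wide (y) and 16 high, the place to grip; a flange 22 mm wide is at x -18. Origin: underside, mid-length; z up. About 160 g. Starts flat, its x within 0.4 rad of world x.
- collar: Retaining collar for the chisel: plain steel sleeve standing upright on a round flange; sleeve 34 mm outside (where it is gripped, above the flange), flange 48 mm across and 8 mm thick at the foot, through hole 22 mm, 34 mm high overall. Origin: centre of its underside, z up. About 120 g.
- bearing: The larger ball bearing: flat bright ring with a dark seal between its races, outer diameter 52 mm, hole 20 mm, 15 mm high, lying flat (z up). Origin: centre of its underside. About 150 g.
- deep_socket: Deep socket: slim steel socket standing upright, open (dark) mouth upward, 66 mm high; upper part 30 mm in diameter, from 28 mm up to the rim; foot 27 mm in diameter. Origin: centre of its underside, z up. About 140 g.
- short_socket: Short socket: wide steel socket standing upright, open (dark) mouth upward, 45 mm high; upper part 48 mm in diameter, from 19 mm up to the rim; foot 43 mm in diameter. Origin: centre of its underside, z up. About 180 g.
- small_bearing: The smaller ball bearing, belonging to neither kit: flat bright ring with a dark seal, outer diameter 35 mm, hole 13 mm, 11 mm high, lying flat among the stock. Origin: centre of its underside. To be left where it is.
There are look-alikes about, which are no part of the job. What is shaped like the short_socket but blue or yellow is not meant.

How it is judged:
At the end, for the whole second after the job is handed in: Chisel in long, collar in short bay of the long tray; larger bearing in wide bay, sockets one per small bay (either way) of the square tray. Each: origin inside its bay, underside under 8 mm above the tray's underside (floor 3 mm), z within 0.15 rad of vertical, slower than 20 mm/s (x of chisel in the frame of long_tray between -0.027 and 0.121 m and y of chisel in the frame of long_tray between -0.049 and 0.049 m and z of chisel in the frame of long_tray between -0.002 and 0.008 m and x of collar in the frame of long_tray between -0.121 and -0.032 m and y of collar in the frame of long_tray between -0.049 and 0.049 m and z of collar in the frame of long_tray between -0.002 and 0.008 m and x of bearing in the frame of square_tray between -0.074 and -0.004 m and y of bearing in the frame of square_tray between -0.081 and 0.081 m and z of bearing in the frame of square_tray between -0.002 and 0.008 m and ((x of deep_socket in the frame of square_tray between 0.001 and 0.074 m and y of deep_socket in the frame of square_tray between 0.002 and 0.081 m and z of deep_socket in the frame of square_tray between -0.002 and 0.008 m and x of short_socket in the frame of square_tray between 0.001 and 0.074 m and y of short_socket in the frame of square_tray between -0.081 and -0.002 m and z of short_socket in the frame of square_tray between -0.002 and 0.008 m) or (x of deep_socket in the frame of square_tray between 0.001 and 0.074 m and y of deep_socket in the frame of square_tray between -0.081 and -0.002 m and z of deep_socket in the frame of square_tray between -0.002 and 0.008 m and x of short_socket in the frame of square_tray between 0.001 and 0.074 m and y of short_socket in the frame of square_tray between 0.002 and 0.081 m and z of short_socket in the frame of square_tray between -0.002 and 0.008 m)) and angle between each of chisel, collar, bearing, deep_socket, short_socket's own z axis and vertical below 0.15 rad and linear speed of each of chisel, collar, bearing, deep_socket, short_socket below 0.02 m/s); the robot touches nothing.
It fails at once if small bearing shifted by more than 25 mm (distance of small_bearing from where it was at the start of the episode above 0.025 m).
It fails at once if a kit part was dropped or thrown (free of the fingers and faster than 0.7 m/s, a fall of about 25 mm) ((contact force between the fingers and chisel below 0.05 N and linear speed of chisel above 0.7 m/s) or (contact force between the fingers and collar below 0.05 N and linear speed of collar above 0.7 m/s) or (contact force between the fingers and bearing below 0.05 N and linear speed of bearing above 0.7 m/s) or (contact force between the fingers and deep_socket below 0.05 N and linear speed of deep_socket above 0.7 m/s) or (contact force between the fingers and short_socket below 0.05 N and linear speed of short_socket above 0.7 m/s)).
It also fails if it takes over 122 s, if anything falls off the work surface, if the arm or the gripper's body presses on something with over 40 N, if the wrist force passes 120 N, or if a joint passes its speed limit or range.

## Robot

A 7-joint arm with a two-finger parallel gripper is mounted at the origin on the work surface. World frame = base frame: x ahead of the robot, y to its left, z up, the work surface at z = 0. Lengths are in m, angles in rad, forces in N, time in s.
With the tool pointing down it reaches from about 0.4 to 0.85 m from the base axis. Payload 10.4 kg.
Tool frame: the origin (TCP) lies at the very end of the fingers, on their centre line; the grasp point (between the pads) lies 19 mm behind it (robot.grip_point_offset is the z of the grasp point in the tool frame, in m); z points along the fingers, y is the line along which they close (so a half turn about z gives the same grasp; the last joint's range is limited). The gripper opens to 85 mm and grips with 20 to 120 N. Pads are 22 mm wide; open, the fingers measure 114 mm over their backs; the gripper's body (76 mm by 85 mm) begins 54 mm behind the grasp point. The pads swing forward as they close: fully open they stand 13 mm farther back than shut.
Start: joints at [-1.345, 0.332, -0.065, 1.46, 0.022, 1.35, -0.088], TCP at [0.154, 0.606, 0.231] pointing down, gripper open.
Joint ranges: [-2.6, 2.6], [-0.5, 2.12], [-1.47, 1.34], [0.16, 2.42], [-1.27, 4.41], [0.06, 2.06], [-2.6, 2.6]. Speed limits (rad/s): [2.22, 2.22, 2.79, 2.79, 3.14, 3.14, 3.14].

## Interface

Orientations are given as a unit quaternion [w, x, y, z].
In Python, from workcell import robot, eyes gives the robot as it stands.
- The arm moves only by the shell command python3 -m crank 'ROWS' [OPENING]. ROWS is a JSON list of rows, 1 to 8 of them, each of 6 numbers: dx, dy, dz in m, then a rotation vector rx, ry, rz in rad; each row shifts and turns the commanded pose from where the row before left it, along the tool's axes as they then stand; what a row does not reach is not made up. A row lasts 1/10 s, in which the tool goes at most 0.05 m and 0.15 rad, less where a joint would pass 70% of its speed; a pose out of reach is approached as far as the arm can. OPENING is the opening from 0.0 (shut) to 1.0 (fully open), set as the command begins (- or left out keeps the last). The fingers move at their own pace and stop on an object; the grip force is fixed at half the most. Time passes only in rows, so rows that do not move let the fingers close. It prints the time, the measured TCP pose, the force, the opening and the grip force at its end. Input that does not fit is refused with a message, and nothing moves.
- robot.state(): the state, without advancing time (a new reading comes with each control period).
- eyes.read_camera(name): name is "scene" or "top" or "wrist"; returns a dict with "frame" (480x640x3 uint8, blue, green, red), "fov_y" (degrees; the focal length in pixels is half the picture's height over the tangent of half this angle, whatever the lens; pixels are square), "cx", "cy" (the principal point, pixels), "dist" ([k1, k2, p1, p2, k3] as OpenCV has them; the pictures are not rectified), "view" (4x4, takes a point from world to camera coordinates). Camera axes: x right, y up, looking along -z (the intrinsics and any distortion apply to the point x, -y, -z); pixel columns grow to the right and rows downward; lengths in m; the calibration is good to about 2 mm. A picture is of the moment at which its call begins. There is no depth.
- robot.finish_job(): hands the job in; it is judged then, once.
The state is a dict: "clock": time; "qpos": joint angles; "joint_velocities": joint speeds; "tau": joint torques, N m; "tool_pos": TCP position; "orientation": TCP orientation; "contact_force": force on the tool from outside, world axes, zero at the start; "torque": the same for the moment, N m; "width": opening from 0.0 (shut) to 1.0 (fully open); "gripper_force": force on a finger pad.
Only numpy, scipy, OpenCV 4.12 (cv2) and the standard library are available. Lean on these libraries where they do the work, as an engineer would, in place of code of your own. Each camera call takes 0.05 s, during which the arm holds its last target. There are 200 camera calls.

## Working session

There is one attempt and no reset: what is moved stays moved. The work goes in short steps, Python scripts to look and compute and a shell command to move; the robot and the scene stay as the last step left them, time stands still between calls to the robot, and variables do not carry over. Pictures are saved under pics/ and viewed, at most 14 in all, crops included, and the job is handed in when it is done.

```bash
ls; mkdir -p pics
cat > h.py <<'E'
import numpy as np, cv2
from workcell import robot, eyes
def K(c):
    f=240/np.tan(np.radians(c["fov_y"])/2); return np.array([[f,0,c["cx"]],[0,f,c["cy"]],[0,0,1.]])
def ray(c,uv):
    p=cv2.undistortPoints(np.array(uv,float).reshape(-1,1,2),K(c),np.array(c["dist"],float)).reshape(-1,2)
    d=np.c_[p[:,0],-p[:,1],-np.ones(len(p))]; V=np.array(c["view"]); R=V[:3,:3]; return -R.T@V[:3,3], d@R
def onplane(c,uv,z):
    o,d=ray(c,uv); return o+d*((z-o[2])/d[:,2])[:,None]
def proj(c,P):
    V=np.array(c["view"]); q=np.atleast_2d(P)@V[:3,:3].T+V[:3,3]; q=q*[1,-1,-1]
    return cv2.projectPoints(q.reshape(-1,1,3),np.zeros(3),np.zeros(3),K(c),np.array(c["dist"],float))[0].reshape(-1,2)
def tri(c1,u1,c2,u2):
    o1,d1=ray(c1,[u1]);o2,d2=ray(c2,[u2]);A=np.c_[d1[0],-d2[0]]
    t=np.linalg.lstsq(A,o2-o1,rcond=None)[0];a=o1+t[0]*d1[0];b=o2+t[1]*d2[0];return (a+b)/2,np.linalg.norm(a-b)
E
python3 - <<'E'
from h import *
import pickle
C={}
for n in("top","scene","wrist"):
    c=eyes.read_camera(n);C[n]=c;cv2.imwrite(f"pics/{n}0.png",c["frame"]);print(n,c["fov_y"],c["cx"],c["cy"],c["dist"],np.round(np.array(c["view"]),3).tolist())
pickle.dump(C,open("c0.pkl","wb"));s=robot.state();print(s["tool_pos"],s["orientation"],s["width"],robot.grip_point_offset)
E
```

```text
pics
top 53.936301695105676 317.3071213241632 239.08604839265243 [-0.03706363  0.          0.          0.          0.        ] [[-0.024, -1.0, -0.02, 0.015], [0.987, -0.027, 0.159, -0.554], [-0.159, -0.016, 0.987, -0.765], [0.0, 0.0, 0.0, 1.0]]
scene 57.94614884658271 319.5297345635906 237.6526270777568 [-0.02858129  0.          0.          0.          0.        ] [[0.191, 0.982, -0.01, -0.118], [-0.787, 0.159, 0.597, 0.424], [0.587, -0.106, 0.803, -1.173], [0.0, 0.0, 0.0, 1.0]]
wrist 62.39338031252947 316.2140580119943 241.7079635321892 [-0.07658619  0.          0.          0.          0.        ] [[0.246, 0.969, -0.001, -0.625], [-0.916, 0.232, -0.326, 0.042], [-0.316, 0.082, 0.945, -0.381], [0.0, 0.0, 0.0, 1.0]]
[0.15382415 0.60548147 0.23071503] [-5.50748577e-05  1.24083113e-01  9.92271682e-01 -5.35437319e-04] 1.000282588546962 -0.0187
```

View pics/top0.png

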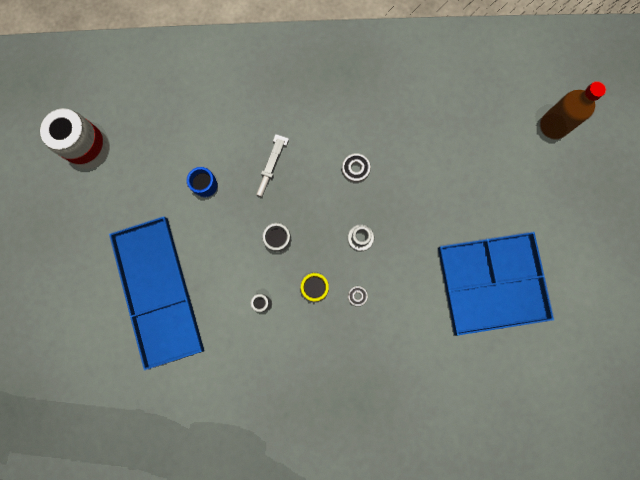

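View pics/scene0.png

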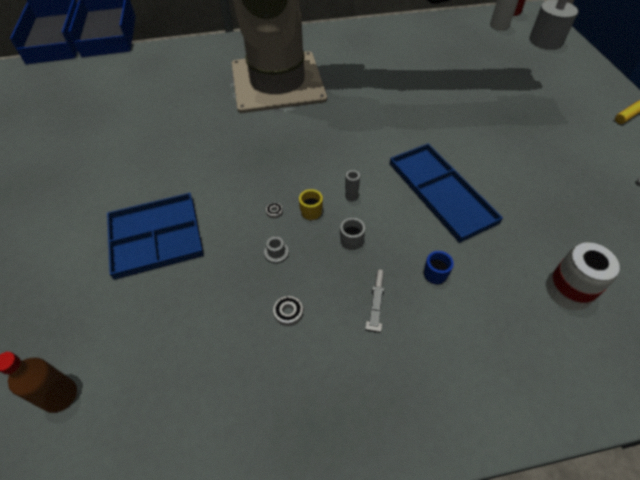

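Top view:
- Chisel at (272,166), blade toward (281,140) and shank toward (261,193).
- Large bearing at (356,167), small ring at (358,296).
- Collar at (361,237).
- Grey short socket at (276,237), with blue (201,181) and yellow (314,287) look-alikes.
- Deep socket at (261,303).
- Long tray on the left, square tray on the right.

The scene view agrees with this.

Run:
```python
from h import *
import pickle
C=pickle.load(open("c0.pkl","rb"))
def cents(c,names,thr):
    hsv=cv2.cvtColor(c["frame"],cv2.COLOR_BGR2HSV); b=c["frame"].astype(int)
    out={}
    for n,(u,v) in names.items():
        m=((hsv[...,2]>thr)&(hsv[...,1]<60)).astype(np.uint8)*255
        w=np.zeros_like(m);cv2.circle(w,(u,v),34 if n=="chisel" else 22,255,-1);m&=w
        cs,_=cv2.findContours(m,cv2.RETR_EXTERNAL,cv2.CHAIN_APPROX_NONE);k=max(cs,key=cv2.contourArea)
        e=cv2.fitEllipse(k) if n!="chisel" else cv2.minAreaRect(k)
        M=cv2.moments(k);out[n]=(e,(M["m10"]/M["m00"],M["m01"]/M["m00"]),k)
    return out
T=cents(C["top"],dict(chisel=(272,166),bearing=(356,167),collar=(361,237),deep=(261,303),short=(276,237),small=(358,296)),150)
S=cents(C["scene"],dict(chisel=(376,301),bearing=(288,310),collar=(276,249),deep=(352,184),short=(352,232),small=(274,210)),105)
for n in T:
    print(n,"top",np.round(T[n][0][0],1),np.round(T[n][0][1],1),"scene",np.round(S[n][0][0],1),np.round(S[n][0][1],1),"tri c",*[np.round(x,4) for x in tri(C["top"],T[n][0][0],C["scene"],S[n][0][0])])
for nm,k in(("top",T),("scene",S)):
    o=[];
    c=C[nm]
    m=cv2.inRange(cv2.cvtColor(c["frame"],cv2.COLOR_BGR2HSV),(105,150,50),(125,255,255))
    m=cv2.morphologyEx(m,cv2.MORPH_CLOSE,np.ones((5,5)))
    cs,_=cv2.findContours(m,cv2.RETR_EXTERNAL,cv2.CHAIN_APPROX_NONE)
    for q in cs:
        if cv2.contourArea(q)>2500:
            p=cv2.approxPolyDP(cv2.convexHull(q),8,True).reshape(-1,2);print(nm,"tray",p.tolist(),np.round(onplane(c,p,.02)[:,:2],3).tolist())
# enlarged crop for identification
f=C["top"]["frame"][110:330,160:400];a=cv2.resize(f,None,fx=2.6,fy=2.6,interpolation=cv2.INTER_CUBIC)
cv2.imwrite("pics/crop.png",a)
g=C["scene"]["frame"][155:345,220:460];cv2.imwrite("pics/crop2.png",cv2.resize(g,None,fx=3,fy=3,interpolation=cv2.INTER_CUBIC))
```

```text
Traceback (most recent call last):
ZeroDivisionError: float division by zero
```

```bash
cat > m.py <<'E'
from h import *
import pickle
C=pickle.load(open("c0.pkl","rb"))
f=C["top"]["frame"][110:330,160:400];cv2.imwrite("pics/crop.png",cv2.resize(f,None,fx=2.5,fy=2.5,interpolation=cv2.INTER_CUBIC))
g=C["scene"]["frame"][160:340,220:460];cv2.imwrite("pics/crop2.png",cv2.resize(g,None,fx=3.3,fy=3.3,interpolation=cv2.INTER_CUBIC))
def cents(c,names,d):
    g=cv2.cvtColor(c["frame"],cv2.COLOR_BGR2GRAY).astype(int);out={}
    for n,(u,v) in names.items():
        r=36 if n=="chisel" else 20
        med=np.median(g[v-r:v+r,u-r:u+r]); m=(g>med+d).astype(np.uint8)*255
        w=np.zeros_like(m);cv2.circle(w,(u,v),r,255,-1);m&=w
        cs,_=cv2.findContours(m,cv2.RETR_EXTERNAL,cv2.CHAIN_APPROX_NONE);k=max(cs,key=len)
        e=cv2.minAreaRect(k) if n=="chisel" else cv2.fitEllipse(cv2.convexHull(k)); out[n]=e
    return out
T=cents(C["top"],dict(chisel=(272,166),bearing=(356,167),collar=(361,237),deep=(261,303),short=(276,237),small=(358,296)),30)
S=cents(C["scene"],dict(chisel=(376,301),bearing=(288,310),collar=(276,249),deep=(352,184),short=(352,232),small=(274,210)),20)
for n in T:
    print(n,"top",np.round(T[n][0],1),np.round(T[n][1],1),round(T[n][2]),"scene",np.round(S[n][0],1),np.round(S[n][1],1),"tri",*[np.round(x,4) for x in tri(C["top"],T[n][0],C["scene"],S[n][0])])
for nm in("top","scene"):
    c=C[nm]
    m=cv2.inRange(cv2.cvtColor(c["frame"],cv2.COLOR_BGR2HSV),(105,150,50),(125,255,255))
    m=cv2.morphologyEx(m,cv2.MORPH_CLOSE,np.ones((5,5)))
    for q in cv2.findContours(m,cv2.RETR_EXTERNAL,cv2.CHAIN_APPROX_NONE)[0]:
        if cv2.contourArea(q)>2500:
            p=cv2.approxPolyDP(cv2.convexHull(q),8,True).reshape(-1,2).astype(float);print(nm,"tray",p.tolist(),np.round(onplane(c,p,.02)[:,:2],3).tolist())
E
python3 m.py
```

```text
Traceback (most recent call last):
  File "m.py", line 16, in <module>
    S=cents(C["scene"],dict(chisel=(376,301),bearing=(288,310),collar=(276,249),deep=(352,184),short=(352,232),small=(274,210)),20)
  File "m.py", line 13, in cents
    e=cv2.minAreaRect(k) if n=="chisel" else cv2.fitEllipse(cv2.convexHull(k)); out[n]=e
                                             ~~~~~~~~~~~~~~^^^^^^^^^^^^^^^^^^^
cv2.error: OpenCV(4.12.0) /io/opencv/modules/imgproc/src/shapedescr.cpp:361: error: (-201:Incorrect size of input array) There should be at least 5 points to fit the ellipse in function 'fitEllipseNoDirect'
```

View pics/crop.png

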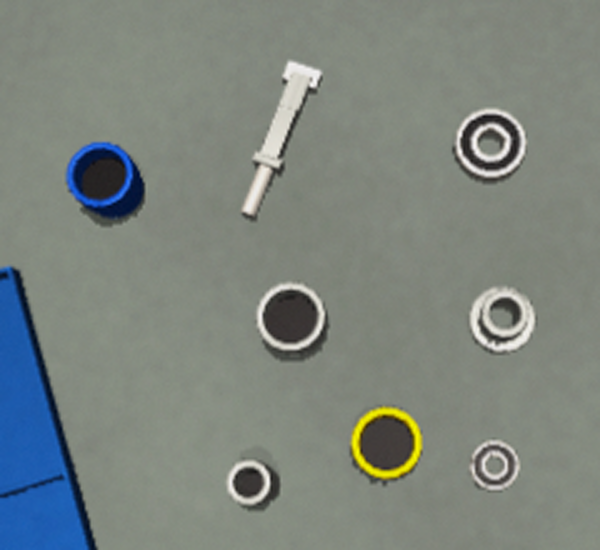

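View pics/crop2.png

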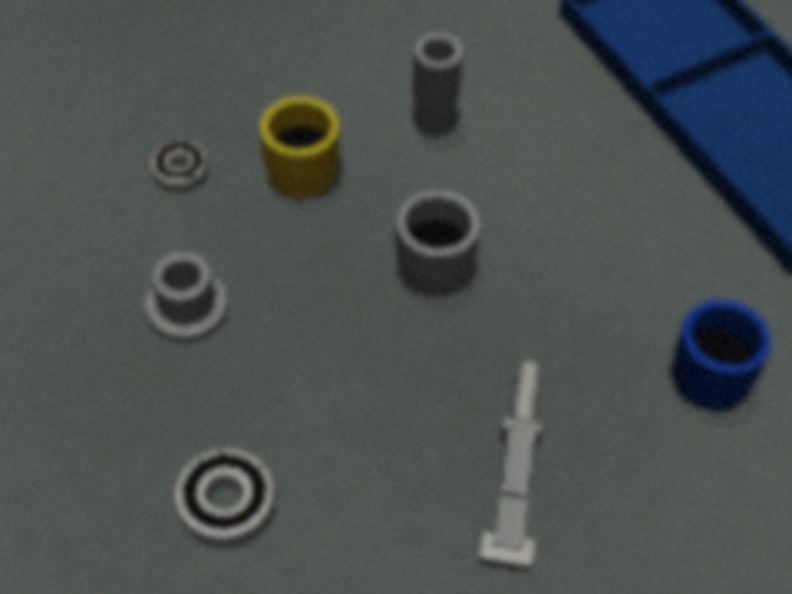

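Candidates for the short socket, in top-view pixels: grey (276,237), blue (201,181) and yellow (314,287). Only the grey one is meant. For the bearings, the ring at (356,167) is about 28 px across and the one at (358,296) about 19 px, so the first is the larger one. The crops confirm both choices and show the rims clearly.

```bash
sed -i '/^S=/d;/^for n in T/,/^    print/d' m.py
cat >> m.py <<'E'
c1=np.array([160,110]);c2=np.array([220,160])
P=dict(short=((290.5,316.5),(438,221)),deep=((249.5,482),(438,50)),bearing=((490,143.5),(225,493)),collar=((505,312),(182,275)),seam=((289,106),(514,494)),flange=((267,159),(521,432)),small=((494,464.5),(179,161)),yellow=((386,442),(300,125)))
for n,(a,b) in P.items():
    a=np.array(a)/2.5+c1-.3;b=np.array(b)/3.3+c2-.35
    p,e=tri(C["top"],a,C["scene"],b);print(n,np.round(a,1),np.round(T[n][0],1) if n in T else "",np.round(T[n][1],1) if n in T else "",np.round(p,4),"gap",round(e,4),"r",round(np.hypot(p[0],p[1]),3))
print("chisel rect",T["chisel"], onplane(C["top"],[T["chisel"][0]],.012))
b=cv2.boxPoints(T["chisel"]);print(np.round(onplane(C["top"],b,.012),4).tolist())
E
python3 m.py
```

```text
top tray [[533.0, 232.0], [553.0, 319.0], [457.0, 334.0], [440.0, 247.0]] [[0.56, -0.381], [0.408, -0.401], [0.387, -0.234], [0.538, -0.214]]
top tray [[164.0, 217.0], [201.0, 351.0], [144.0, 369.0], [109.0, 234.0]] [[0.606, 0.276], [0.369, 0.206], [0.34, 0.305], [0.578, 0.376]]
scene tray [[189.0, 194.0], [201.0, 250.0], [111.0, 274.0], [108.0, 214.0]] [[0.391, -0.234], [0.541, -0.213], [0.562, -0.378], [0.413, -0.397]]
scene tray [[391.0, 159.0], [428.0, 145.0], [501.0, 218.0], [461.0, 237.0]] [[0.375, 0.208], [0.347, 0.304], [0.58, 0.374], [0.609, 0.278]]
short [275.9 236.3] [275.7 236. ] [26.6 26.9] [0.5613 0.073  0.0442] gap 0.0018 r 0.566
deep [259.5 302.5] [258.8 302.3] [16.8 17.3] [0.4483 0.0992 0.0646] gap 0.0021 r 0.459
bearing [355.7 167.1] [355.9 166.5] [27.1 28. ] [ 0.6911 -0.0713  0.0118] gap 0.0014 r 0.695
collar [361.7 234.5] [360.6 237.1] [25.  26.2] [ 0.5621 -0.0753  0.0335] gap 0.0019 r 0.567
seam [275.3 152.1]   [0.7232 0.0758 0.0156] gap 0.0023 r 0.727
flange [266.5 173.3]   [0.685  0.092  0.0093] gap 0.0001 r 0.691
small [357.3 295.5] [357.7 295.5] [18.5 19.7] [ 0.4578 -0.0654  0.0105] gap 0.0015 r 0.462
yellow [314.1 286.5]   [0.4735 0.0091 0.0443] gap 0.0016 r 0.474
chisel rect ((270.0000305175781, 165.0), (14.112845420837402, 63.87919616699219), 21.801410675048828) [[0.69976128 0.0850704  0.012     ]]
[[0.6496, 0.1191, 0.012], [0.762, 0.0747, 0.012], [0.7509, 0.0505, 0.012], [0.639, 0.0952, 0.012]]
```

All the heights agree with the text: 44, 65, 34, 12, 16 and 10 mm. The tray edges measure 152×168 and 246×102 mm. Next: a small pose helper, then the approach to the chisel.

```bash
cat > g.py <<'E'
import sys,numpy as np
from scipy.spatial.transform import Rotation as R
from workcell import robot
x,y,z=map(float,sys.argv[1:4]); s=robot.state(); q=s["orientation"]; M=R.from_quat([q[1],q[2],q[3],q[0]]).as_matrix()
a=np.arctan2(M[1,0],M[0,0]); w=np.array([x,y,z])-s["tool_pos"]
rz=0
if len(sys.argv)>4: # wanted direction of the closing line
    l=float(sys.argv[4]); rz=-((l+np.pi/2-a+np.pi/2)%np.pi-np.pi/2)
M2=M@R.from_rotvec([0,0,rz]).as_matrix()
print("t",round(s["clock"],1),"pos",np.round(s["tool_pos"],4),"tilt",round(np.arccos(-M[2,2]),3),"line",round(a-np.pi/2,3),"q7",round(s["qpos"][6],2),"w",round(s["width"],3),"gf",round(s["gripper_force"],1),"F",np.round(s["contact_force"],1),"| rz",round(rz,3),"then d",np.round(M2.T@w,4))
E
Z=0.704,0.0835,0.12
python3 -m crank '[[0,0,0,0,0,0.136],[-0.038,-0.015,0.006,0,0,0],[-0.038,-0.015,0.006,0,0,0],[-0.038,-0.015,0.006,0,0,0],[-0.038,-0.015,0.006,0,0,0],[-0.038,-0.015,0.006,0,0,0],[-0.038,-0.015,0.006,0,0,0],[-0.038,-0.015,0.006,0,0,0]]' 0.5
python3 g.py .704 .0835 .12 1.186
```

```text
clock: 0.95
tool_pos: [0.362, 0.4072, 0.189]
orientation: [-0.0, 0.191, 0.982, 0.0]
contact_force: [0.7, 1.2, -0.1]
width: 0.502
gripper_force: 0.0
t 0.9 pos [0.362  0.4072 0.189 ] tilt 0.0 line 1.186 q7 0.28 w 0.502 gf 0.0 F [ 0.7  1.2 -0.1] | rz 0.0 then d [-0.4385 -0.1716  0.069 ]
```

```bash
python3 -m crank '[[-0.038,-0.015,0.006,0,0,0],[-0.038,-0.015,0.006,0,0,0],[-0.038,-0.015,0.006,0,0,0],[-0.038,-0.015,0.006,0,0,0],[-0.038,-0.015,0.006,0,0,0],[-0.038,-0.015,0.006,0,0,0],[-0.038,-0.015,0.006,0,0,0],[-0.038,-0.015,0.006,0,0,0]]' 0.5 >/dev/null
python3 -m crank '[[-0.038,-0.015,0.006,0,0,0],[-0.038,-0.015,0.006,0,0,0],[-0.03,-0.012,0.006,0,0,0],[0,0,0,0,0,0]]' >/dev/null
python3 g.py .704 .0835 .12 1.186
python3 - <<'E'
from h import *
c=eyes.read_camera("wrist");f=c["frame"].copy()
for p in proj(c,[[.704,.0835,.016],[.7,.085,.016]]): cv2.circle(f,tuple(int(round(v)) for v in p),3,(0,0,255),-1)
cv2.imwrite("pics/w1.png",f)
import pickle;pickle.dump(c,open("w1.pkl","wb"))
E
```

```text
t 2.1 pos [0.6818 0.0987 0.1216] tilt 0.004 line 1.18 q7 1.09 w 0.496 gf 0.0 F [-0.  -1.1  0.6] | rz -0.006 then d [-0.0263 -0.0057  0.0016]
```

View pics/w1.png

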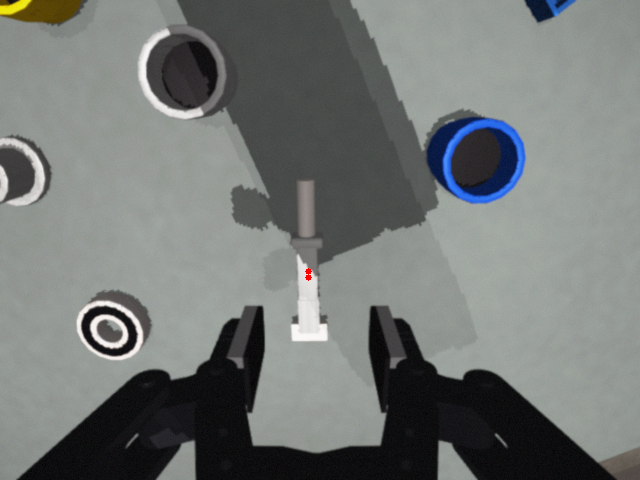

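The wrist view shows the chisel bar with its flange at (308,243) and seam at (308,300). The red grip points at (308,272) sit on the bar axis. Descending to grip.

```bash
python3 -m crank '[[-0.026,-0.0057,0,0,0,0],[0,0,0.03,0,0,0],[0,0,0.04,0,0,0],[0,0,0.03,0,0,0],[0,0,0.012,0,0,0],[0,0,0.004,0,0,0],[0,0,0,0,0,0]]' >/dev/null
python3 g.py .704 .0835 .005 1.186
python3 -m crank '[[0,0,0,0,0,0],[0,0,0,0,0,0],[0,0,0,0,0,0],[0,0,0,0,0,0],[0,0,0,0,0,0]]' 0.0
python3 g.py .704 .0835 .005 1.186
```

```text
t 2.9 pos [0.7026 0.0901 0.0083] tilt 0.001 line 1.187 q7 1.14 w 0.497 gf 0.0 F [-1.   0.7  0.7] | rz 0.001 then d [-0.0038 -0.0056  0.0033]
clock: 3.4
tool_pos: [0.7033, 0.0893, 0.0094]
orientation: [0.001, 0.191, 0.982, 0.0]
contact_force: [-1.4, -1.3, 5.1]
width: 0.134
gripper_force: 59.8
t 3.4 pos [0.7033 0.0893 0.0094] tilt 0.003 line 1.186 q7 1.14 w 0.134 gf 59.8 F [-1.4 -1.3  5.1] | rz -0.0 then d [-0.0028 -0.0051  0.0044]
```

```bash
python3 -m crank '[[0,0,-0.015,0,0,0],[0,0,-0.035,0,0,0],[0,0,-0.035,0,0,-0.134],[0,0,0,0,0,-0.135],[0,0,0,0,0,-0.135],[0,0,0,0,0,-0.135],[0,0,0,0,0,-0.135],[0,0,0,0,0,0]]' >/dev/null
python3 g.py .5244 .3055 .09 1.860
```

```text
t 4.2 pos [0.7024 0.0894 0.0936] tilt 0.001 line -4.421 q7 1.74 w 0.134 gf 58.9 F [-0.7  0.  -2. ] | rz 0.002 then d [0.109  0.2579 0.0035]
```

```bash
python3 -m crank '[[0.008,0.019,0,0,0,0],[0.015,0.036,0,0,0,0],[0.016,0.038,0,0,0,0],[0.016,0.038,0,0,0,0],[0.016,0.038,0,0,0,0],[0.016,0.038,0,0,0,0],[0.015,0.036,0,0,0,0],[0.007,0.015,0,0,0,0]]' >/dev/null
python3 -m crank '[[0,0,0,0,0,0],[0,0,0,0,0,0]]' >/dev/null
python3 g.py .5244 .3055 .03 1.860
python3 - <<'E'
from h import *
for n in("wrist","top"):
    c=eyes.read_camera(n);f=c["frame"].copy()
    ca,sa=np.cos(.289),np.sin(.289);R=np.array([[ca,-sa],[sa,ca]])
    q=np.array([[-.125,-.052],[.125,-.052],[.125,.052],[-.125,.052]])@R.T+[.4755,.291]
    if n=="wrist": cv2.polylines(f,[np.int32(proj(c,np.c_[q,np.full(4,.02)]))],True,(0,0,255),1); cv2.imwrite("pics/w2.png",f)
    else: cv2.imwrite("pics/t2.png",f)
E
```

```text
t 5.2 pos [0.5248 0.3051 0.0929] tilt 0.001 line -4.426 q7 1.29 w 0.138 gf 58.9 F [ 0.9 -0.5 -1.5] | rz -0.003 then d [0.0003 0.0005 0.0629]
```

View pics/w2.png

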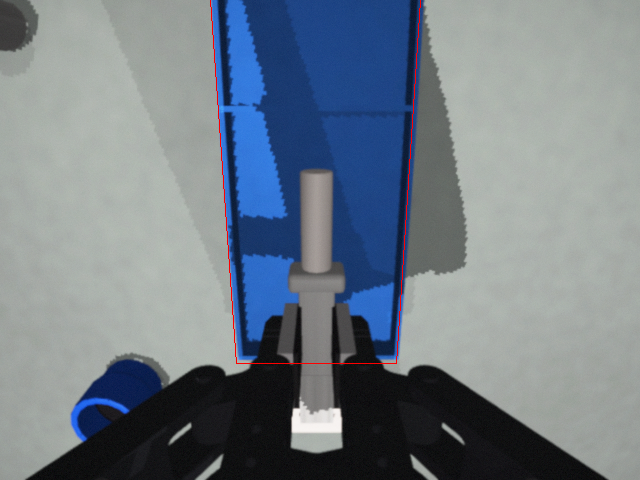

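The wrist view shows the chisel held level, pointing along the tray. The predicted red outline matches the tray rim, with the cross wall at row 107. Lowering.

```bash
python3 -m crank '[[0,0,0.02,0,0,0],[0,0,0.03,0,0,0],[0,0,0.02,0,0,0],[0,0,0.008,0,0,0],[0,0,0.002,0,0,0],[0,0,0,0,0,0]]' 
python3 g.py .5244 .3055 .0124 1.860
```

```text
clock: 5.9
tool_pos: [0.5251, 0.3049, 0.0128]
orientation: [0.0, -0.143, 0.99, -0.0]
contact_force: [-0.5, -0.2, -1.4]
width: 0.134
gripper_force: 58.9
t 5.9 pos [0.5251 0.3049 0.0128] tilt 0.001 line -4.425 q7 1.3 w 0.134 gf 58.9 F [-0.5 -0.2 -1.4] | rz -0.002 then d [0.0005 0.0008 0.0004]
```

```bash
python3 -m crank '[[0,0,0.001,0,0,0],[0,0,0,0,0,0]]' | grep -E "pos|force"
python3 -m crank '[[0,0,0,0,0,0],[0,0,0,0,0,0],[0,0,0,0,0,0],[0,0,-0.02,0,0,0],[0,0,-0.04,0,0,0],[0,0,-0.04,0,0,0],[0,0,0,0,0,0.15]]' 0.4 | grep -E "pos|force|width"
python3 g.py .562 -.0755 .1 1.571
```

```text
tool_pos: [0.5252, 0.3055, 0.0123]
contact_force: [0.0, -2.0, 3.8]
gripper_force: 59.5
tool_pos: [0.5269, 0.3075, 0.1174]
contact_force: [0.8, 1.1, -1.3]
width: 0.403
gripper_force: 0.0
t 6.8 pos [0.5269 0.3075 0.1174] tilt 0.009 line -4.574 q7 1.15 w 0.403 gf 0.0 F [ 0.8  1.1 -1.3] | rz 0.138 then d [-0.0348 -0.3831  0.0155]
```

```bash
python3 -m crank '[[0,0,0,0,0,0.138],[-0.003,-0.03,0.002,0,0,0],[-0.004,-0.042,0.002,0,0,0],[-0.004,-0.043,0.002,0,0,0],[-0.004,-0.043,0.002,0,0,0],[-0.004,-0.043,0.002,0,0,0],[-0.004,-0.043,0.002,0,0,0],[-0.004,-0.043,0.002,0,0,0]]' 0.7 >/dev/null
python3 -m crank '[[-0.004,-0.043,0.002,0,0,0],[-0.004,-0.035,0.002,0,0,0],[0,-0.017,0,0,0,0],[0,0,0,0,0,0],[0,0,0,0,0,0]]' >/dev/null
python3 g.py .562 -.0755 .06 1.571
cat > wp.py <<'E'
# enlarged wrist picture with projected points: wp.py name x,y,z ...
import sys
from h import *
c=eyes.read_camera("wrist");f=c["frame"].copy()
for a in sys.argv[2:]:
    p=proj(c,[list(map(float,a.split(',')))])[0];cv2.drawMarker(f,tuple(int(round(v)) for v in p),(0,0,255),cv2.MARKER_CROSS,12,1);print(np.round(p,1))
g=cv2.cvtColor(f,cv2.COLOR_BGR2GRAY)
cv2.imwrite(f"pics/{sys.argv[1]}.png",f)
E
python3 wp.py w3 .562,-.0755,.034
```

```text
t 8.1 pos [ 0.5596 -0.0757  0.0932] tilt 0.001 line -4.711 q7 1.73 w 0.7 gf 0.0 F [ 0.8  0.4 -0. ] | rz 0.001 then d [-0.0024  0.0002  0.0332]
[315.7 271.6]
```

View pics/w3.png

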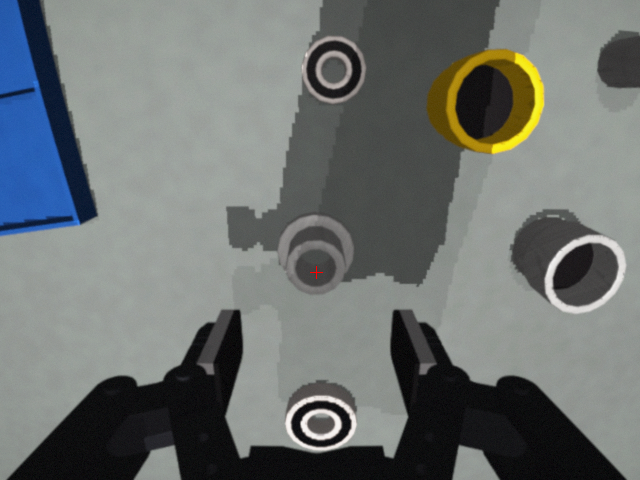

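The collar's sleeve top is at about (316,268) and my estimate projects to (316,272). That is within 2 mm and along the pads, so it does no harm. Descending.

```bash
python3 -m crank '[[-0.002,0,0.02,0,0,0],[0,0,0.03,0,0,0],[0,0,0.02,0,0,0],[0,0,0.009,0,0,0],[0,0,0.002,0,0,0],[0,0,0,0,0,0]]' | grep -E "pos|force"
python3 -m crank '[[0,0,0,0,0,0],[0,0,0,0,0,0],[0,0,0,0,0,0],[0,0,0,0,0,0],[0,0,0,0,0,0]]' 0.0 | grep -E "pos|force|width"
python3 g.py .562 -.0755 .01
```

```text
tool_pos: [0.5621, -0.0757, 0.0128]
contact_force: [-0.2, -0.1, 0.7]
gripper_force: 0.0
tool_pos: [0.5623, -0.0762, 0.0137]
contact_force: [-2.8, 1.0, 7.2]
width: 0.38
gripper_force: 58.7
t 9.2 pos [ 0.5623 -0.0762  0.0137] tilt 0.002 line -4.711 q7 1.76 w 0.38 gf 58.7 F [-2.8  1.   7.2] | rz 0 then d [0.0004 0.0007 0.0037]
```

```bash
python3 -m crank '[[0,0,-0.015,0,0,0],[0,0,-0.035,0,0,0],[0,0,-0.04,0,0,0],[0,0,-0.02,0,0,-0.145],[0,0,0,0,0,-0.144],[0,0,0,0,0,0]]' | grep -E "width|force"
python3 g.py .4022 .2692 .11 1.86
```

```text
contact_force: [-0.2, 0.4, -1.8]
width: 0.379
gripper_force: 59.8
t 9.8 pos [ 0.5621 -0.0764  0.1241] tilt 0.002 line -4.42 q7 2.0 w 0.379 gf 59.8 F [-0.2  0.4 -1.8] | rz 0.003 then d [0.0547 0.3768 0.0139]
```

```bash
python3 -m crank '[[0.003,0.02,0,0,0,0],[0.006,0.04,0.002,0,0,0],[0.006,0.042,0.002,0,0,0],[0.006,0.042,0.002,0,0,0],[0.006,0.042,0.002,0,0,0],[0.006,0.042,0.002,0,0,0],[0.006,0.042,0.002,0,0,0],[0.006,0.042,0.002,0,0,0]]' >/dev/null
python3 -m crank '[[0.006,0.04,0,0,0,0],[0.003,0.02,0,0,0,0],[0,0,0,0,0,0],[0,0,0,0,0,0]]' >/dev/null
python3 g.py .4022 .2692 .0167 1.86
```

```text
t 11.1 pos [0.4033 0.2643 0.1082] tilt 0.001 line -4.425 q7 1.19 w 0.379 gf 59.8 F [-0.  -0.4 -1.5] | rz -0.002 then d [-0.0004  0.0051  0.0915]
```

```bash
python3 -m crank '[[0,0.005,0.02,0,0,0],[0,0,0.03,0,0,0],[0,0,0.025,0,0,0],[0,0,0.012,0,0,0],[0,0,0.003,0,0,0],[0,0,0,0,0,0],[0,0,0.001,0,0,0],[0,0,0,0,0,0]]' | grep -E "pos|width|force"
python3 g.py .4022 .2692 .0167 1.86
```

```text
tool_pos: [0.4026, 0.2699, 0.0182]
contact_force: [0.5, -0.1, -0.4]
width: 0.377
gripper_force: 59.8
t 11.8 pos [0.4026 0.2699 0.0182] tilt 0.002 line -4.423 q7 1.18 w 0.377 gf 59.8 F [ 0.5 -0.1 -0.4] | rz 0.001 then d [ 0.0006 -0.0006  0.0015]
```

```bash
python3 -m crank '[[0,0,0.001,0,0,0],[0,0,0.001,0,0,0],[0,0,0,0,0,0]]' | grep -E "pos|force"
python3 -m crank '[[0,0,0,0,0,0],[0,0,0,0,0,0],[0,0,0,0,0,0],[0,0,-0.02,0,0,0],[0,0,-0.04,0,0,0],[0,0,-0.04,0,0,0],[0,0,0,0,0,0.15],[0,0,0,0,0,0.14]]' 0.55 | grep -E "pos|force|width"
python3 g.py .691 -.0715 .09 1.571
```

```text
tool_pos: [0.4024, 0.2699, 0.0167]
contact_force: [-4.2, -2.6, 14.1]
gripper_force: 61.3
tool_pos: [0.4027, 0.2701, 0.1167]
contact_force: [-0.3, 0.2, -1.4]
width: 0.547
gripper_force: 0.0
t 12.9 pos [0.4027 0.2701 0.1167] tilt 0.003 line 1.565 q7 0.89 w 0.547 gf 0.0 F [-0.3  0.2 -1.4] | rz -0.006 then d [-0.2882 -0.3417  0.0266]
```

```bash
python3 -m crank '[[-0.012,-0.014,0,0,0,0],[-0.026,-0.031,0.002,0,0,0],[-0.027,-0.032,0.002,0,0,0],[-0.027,-0.032,0.002,0,0,0],[-0.027,-0.032,0.002,0,0,0],[-0.027,-0.032,0.002,0,0,0],[-0.027,-0.032,0.002,0,0,0],[-0.027,-0.032,0.002,0,0,0]]' 0.8 >/dev/null
python3 -m crank '[[-0.027,-0.032,0.002,0,0,0],[-0.027,-0.032,0.002,0,0,0],[-0.023,-0.028,0.002,0,0,0],[-0.01,-0.012,0.002,0,0,0],[0,0,0,0,0,0],[0,0,0,0,0,0]]' >/dev/null
python3 g.py .691 -.0715 .05 1.571
python3 wp.py w4 .691,-.0715,.015
```

```text
t 14.3 pos [ 0.6886 -0.0707  0.0927] tilt 0.001 line -4.712 q7 1.72 w 0.797 gf 0.0 F [0.5 0.8 0.2] | rz 0.0 then d [-0.0024 -0.0008  0.0427]
[314.1 259.3]
```

View pics/w4.png

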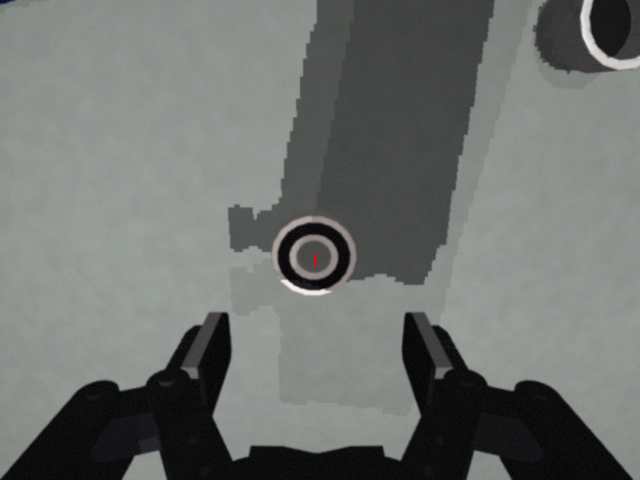

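The bearing is centred at (315,255) and the estimate at (314,259), so they agree within 3 mm along the pads. Descending.

```bash
python3 -m crank '[[0,0,0.02,0,0,0],[0,0,0.03,0,0,0],[0,0,0.025,0,0,0],[0,0,0.011,0,0,0],[0,0,0.003,0,0,0],[0,0,0.001,0,0,0],[0,0,0,0,0,0]]' | grep -E "pos|force"
python3 -m crank '[[0,0,0,0,0,0],[0,0,0,0,0,0],[0,0,0,0,0,0],[0,0,0,0,0,0],[0,0,0,0,0,0]]' 0.0 | grep -E "pos|force|width"
python3 g.py .691 -.0715 .003
```

```text
tool_pos: [0.6899, -0.0712, 0.0047]
contact_force: [0.8, -0.1, 0.1]
gripper_force: 0.0
tool_pos: [0.6899, -0.0715, 0.0054]
contact_force: [-3.2, -0.0, 9.3]
width: 0.57
gripper_force: 60.2
t 15.6 pos [ 0.6899 -0.0715  0.0054] tilt 0.002 line -4.712 q7 1.73 w 0.57 gf 60.2 F [-3.2 -0.   9.3] | rz 0 then d [-0.0011 -0.      0.0024]
```

```bash
python3 -m crank '[[0,0,-0.01,0,0,0],[0,0,-0.03,0,0,0],[0,0,-0.04,0,0,0],[0,0,-0.015,0,0,-0.129],[0,0,0,0,0,0]]' | grep -E "width|force"
python3 g.py .4363 -.3115 .10 1.70
python3 wp.py w5
```

```text
contact_force: [0.4, -0.3, -1.0]
width: 0.57
gripper_force: 62.2
t 16.1 pos [ 0.6909 -0.0718  0.1023] tilt 0.006 line -4.581 q7 1.84 w 0.57 gf 62.2 F [ 0.4 -0.3 -1. ] | rz 0.002 then d [ 0.2834 -0.2049  0.0008]
```

View pics/w5.png

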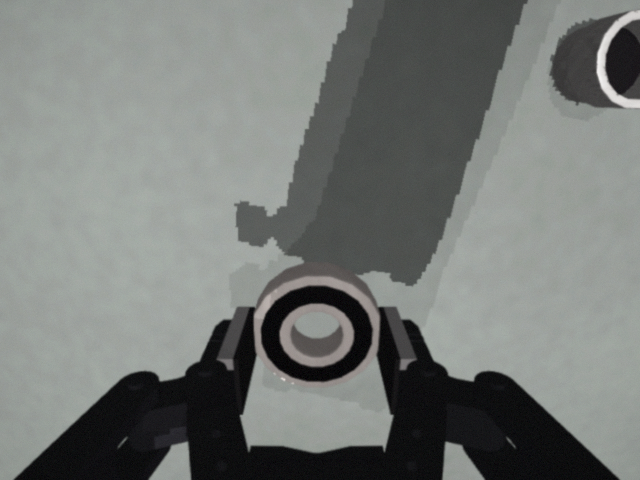

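The bearing is held level between the pads, centred at (317,332). Carrying it to the square tray.

```bash
python3 -m crank '[[0.015,-0.01,0,0,0,0],[0.033,-0.024,0,0,0,0],[0.034,-0.025,0,0,0,0],[0.034,-0.025,0,0,0,0],[0.034,-0.025,0,0,0,0],[0.034,-0.025,0,0,0,0],[0.034,-0.025,0,0,0,0],[0.034,-0.025,0,0,0,0]]' >/dev/null
python3 -m crank '[[0.022,-0.015,0,0,0,0],[0.01,-0.006,0,0,0,0],[0,0,0,0,0,0],[0,0,0,0,0,0]]' >/dev/null
python3 g.py .4363 -.3115 .0084 1.70
python3 - <<'E'
from h import *
c=eyes.read_camera("wrist");f=c["frame"].copy()
ca,sa=np.cos(.13),np.sin(.13);R=np.array([[ca,-sa],[sa,ca]])
for q in ([[-.078,-.085],[.078,-.085],[.078,.085],[-.078,.085]],[[-.075,-.082],[-.003,-.082],[-.003,.082],[-.075,.082]]):
    q=np.array(q)@R.T+[.475,-.3065];cv2.polylines(f,[np.int32(proj(c,np.c_[q,np.full(4,.02)]))],True,(0,0,255),1)
cv2.imwrite("pics/w6.png",f)
E
```

```text
t 17.4 pos [ 0.4347 -0.31    0.0977] tilt 0.001 line -4.583 q7 2.33 w 0.566 gf 62.2 F [-0.7 -0.4 -1.3] | rz 0.0 then d [-0.0014 -0.0018  0.0893]
```

View pics/w6.png

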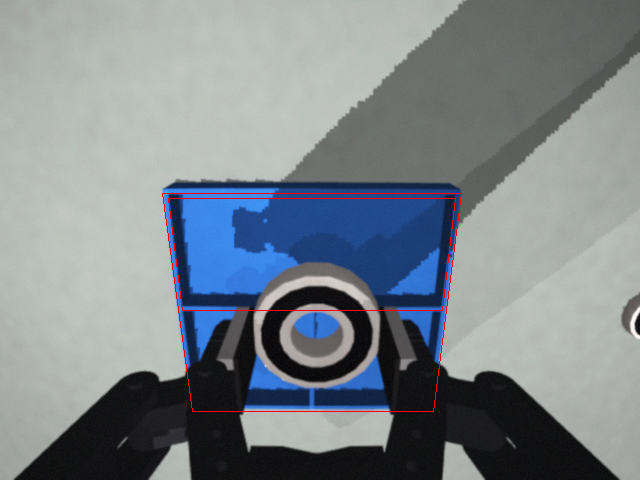

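The tray outline matches within about 2 mm, with the tray sitting slightly nearer the robot (cross wall at row 306, predicted 310). Lowering here.

```bash
python3 -m crank '[[0,0,0.02,0,0,0],[0,0,0.03,0,0,0],[0,0,0.024,0,0,0],[0,0,0.012,0,0,0],[0,0,0.002,0,0,0],[0,0,0.001,0,0,0],[0,0,0,0,0,0]]' | grep -E "pos|force"
python3 -m crank '[[0,0,0.001,0,0,0],[0,0,0,0,0,0]]' | grep -E "pos|force"
```

```text
tool_pos: [0.4347, -0.3115, 0.0102]
contact_force: [0.8, 0.2, -1.0]
gripper_force: 62.2
tool_pos: [0.4343, -0.3114, 0.0089]
contact_force: [-0.4, 0.8, -0.9]
gripper_force: 62.2
```

```bash
python3 -m crank '[[0,0,0.001,0,0,0],[0,0,0,0,0,0]]' | grep -E "pos|force"
python3 -m crank '[[0,0,0,0,0,0],[0,0,0,0,0,0],[0,0,0,0,0,0],[0,0,-0.02,0,0,0],[0,0,-0.04,0,0,0],[0,0,-0.04,0,0,0],[0,0,0,0,0,0.13]]' 0.75 | grep -E "pos|force|width"
python3 g.py .5613 .073 .12 1.571
```

```text
tool_pos: [0.4342, -0.3115, 0.0083]
contact_force: [-2.7, 2.4, 9.3]
gripper_force: 63.4
tool_pos: [0.4363, -0.3131, 0.1124]
contact_force: [-0.3, -0.7, -1.6]
width: 0.746
gripper_force: 0.0
t 19.2 pos [ 0.4363 -0.3131  0.1124] tilt 0.008 line 1.569 q7 2.2 w 0.746 gf 0.0 F [-0.3 -0.7 -1.6] | rz -0.002 then d [-0.1251  0.3861 -0.0079]
```

```bash
python3 -m crank '[[-0.006,0.018,-0.004,0,0,0],[-0.013,0.039,-0.004,0,0,0],[-0.013,0.04,0,0,0,0],[-0.013,0.04,0,0,0,0],[-0.013,0.04,0,0,0,0],[-0.013,0.04,0,0,0,0],[-0.013,0.04,0,0,0,0],[-0.013,0.04,0,0,0,0]]' 0.8 >/dev/null
python3 -m crank '[[-0.013,0.04,0,0,0,0],[-0.01,0.033,0,0,0,0],[-0.005,0.016,0,0,0,0],[0,0,0,0,0,0],[0,0,0,0,0,0]]' >/dev/null
python3 g.py .5613 .073 .017 1.571
python3 wp.py w7 .5613,.073,.045
```

```text
t 20.5 pos [0.559  0.0732 0.1151] tilt 0.001 line 1.569 q7 1.39 w 0.801 gf 0.0 F [ 0.1 -0.8  0.8] | rz -0.002 then d [-0.0024 -0.0001  0.0981]
[315.2 264.1]
```

View pics/w7.png

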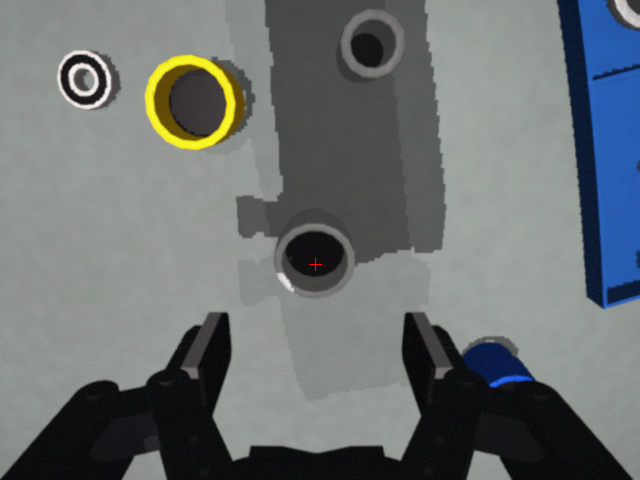

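The grey short socket is under the gripper, rim centre (315,260), estimate (315,264). Descending.

```bash
python3 -m crank '[[0,0,0.02,0,0,0],[0,0,0.04,0,0,0],[0,0,0.024,0,0,0],[0,0,0.010,0,0,0],[0,0,0.002,0,0,0],[0,0,0,0,0,0]]' | grep -E "pos|force"
python3 -m crank '[[0,0,0,0,0,0],[0,0,0,0,0,0],[0,0,0,0,0,0],[0,0,0,0,0,0],[0,0,0,0,0,0]]' 0.0 | grep -E "pos|force|width"
python3 -m crank '[[0,0,-0.01,0,0,0],[0,0,-0.03,0,0,0],[0,0,-0.04,0,0,0],[0,0,-0.03,0,0,-0.129],[0,0,0,0,0,0]]' | grep -E "width|force"
python3 g.py .5156 -.3431 .12 1.70
```

```text
tool_pos: [0.5597, 0.074, 0.0202]
contact_force: [0.4, -0.5, -0.0]
gripper_force: 0.0
tool_pos: [0.5604, 0.0746, 0.021]
contact_force: [-1.8, -2.2, 6.8]
width: 0.532
gripper_force: 62.5
contact_force: [0.1, 0.3, -1.8]
width: 0.532
gripper_force: 61.8
t 22.1 pos [0.5618 0.0751 0.1349] tilt 0.008 line -4.58 q7 1.52 w 0.532 gf 61.8 F [ 0.1  0.3 -1.8] | rz 0.003 then d [ 0.0998 -0.4088  0.0136]
```

```bash
python3 -m crank '[[0.005,-0.02,0,0,0,0],[0.01,-0.04,0.002,0,0,0],[0.01,-0.04,0.002,0,0,0],[0.01,-0.04,0.002,0,0,0],[0.01,-0.04,0.002,0,0,0],[0.01,-0.04,0.002,0,0,0],[0.01,-0.04,0.002,0,0,0],[0.01,-0.04,0.002,0,0,0]]' >/dev/null
python3 -m crank '[[0.01,-0.04,0,0,0,0],[0.009,-0.038,0,0,0,0],[0.005,-0.022,0,0,0,0],[0,-0.008,0,0,0,0],[0,0,0,0,0,0],[0,0,0,0,0,0]]' >/dev/null
python3 g.py .5156 -.3431 .024 1.70
```

```text
t 23.6 pos [ 0.5137 -0.3409  0.1149] tilt 0.001 line -4.583 q7 2.33 w 0.531 gf 61.8 F [-0.1  0.8 -0.8] | rz 0.0 then d [-0.0017 -0.0025  0.0909]
```

```bash
python3 -m crank '[[-0.0015,-0.002,0.02,0,0,0],[0,0,0.03,0,0,0],[0,0,0.026,0,0,0],[0,0,0.01,0,0,0],[0,0,0.003,0,0,0],[0,0,0,0,0,0]]' | grep -E "pos|force"
python3 -m crank '[[0,0,0.001,0,0,0],[0,0,0.001,0,0,0],[0,0,0,0,0,0]]' | grep -E "pos|force"
```

```text
tool_pos: [0.5155, -0.344, 0.0269]
contact_force: [0.4, -0.2, -0.4]
gripper_force: 61.8
tool_pos: [0.5152, -0.3446, 0.0249]
contact_force: [0.3, -0.4, -1.2]
gripper_force: 61.8
```

```bash
python3 -m crank '[[0,0,0.001,0,0,0],[0,0,0.0005,0,0,0],[0,0,0,0,0,0]]' | grep -E "pos|force"
python3 -m crank '[[0,0,0,0,0,0],[0,0,0,0,0,0],[0,0,0,0,0,0],[0,0,-0.02,0,0,0],[0,0,-0.04,0,0,0],[0,0,-0.04,0,0,0],[0,0,-0.02,0,0,0.13]]' 0.7 | grep -E "pos|force|width"
python3 g.py .4483 .0992 .14 1.571
```

```text
tool_pos: [0.5152, -0.3447, 0.024]
contact_force: [-3.8, 2.8, 10.5]
gripper_force: 63.2
tool_pos: [0.5158, -0.3455, 0.1465]
contact_force: [0.6, -0.3, -0.0]
width: 0.703
gripper_force: 0.0
t 25.4 pos [ 0.5158 -0.3455  0.1465] tilt 0.004 line 1.568 q7 2.2 w 0.703 gf 0.0 F [ 0.6 -0.3 -0. ] | rz -0.003 then d [0.0675 0.4447 0.0054]
```

```bash
python3 -m crank '[[0.003,0.02,0,0,0,0],[0.006,0.04,0,0,0,0],[0.006,0.04,0,0,0,0],[0.006,0.04,0,0,0,0],[0.006,0.04,0,0,0,0],[0.006,0.04,0,0,0,0],[0.006,0.04,0,0,0,0],[0.006,0.04,0,0,0,0]]' 0.65 >/dev/null
python3 -m crank '[[0.006,0.04,0,0,0,0],[0.006,0.04,0,0,0,0],[0.006,0.035,0,0,0,0],[0.004,0.025,0,0,0,0],[0,0.005,0,0,0,0],[0,0,0,0,0,0],[0,0,0,0,0,0]]' >/dev/null
python3 g.py .4483 .0992 .034 1.571
python3 wp.py w8 .4483,.0992,.066
```

```text
t 26.9 pos [0.4489 0.0995 0.1427] tilt 0.0 line 1.568 q7 1.25 w 0.649 gf 0.0 F [ 0.3  0.2 -0.1] | rz -0.003 then d [ 0.0006 -0.0003  0.1087]
[315.  255.2]
```

View pics/w8.png

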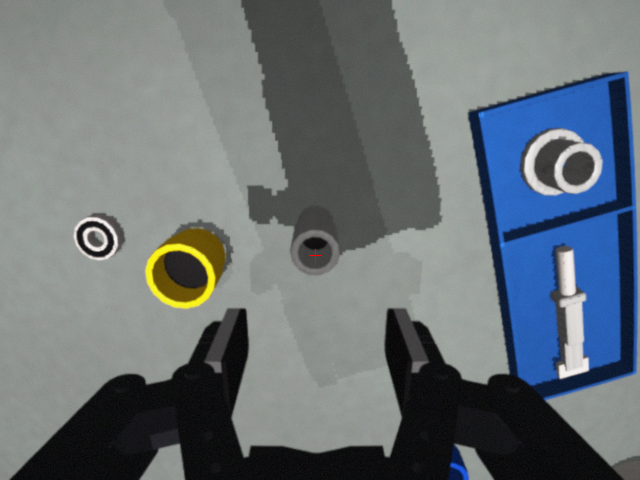

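The deep socket's rim centre is at (315,253), estimate (315,255). The long tray in view shows the chisel flat at (570,320) and the collar standing at (560,162). Gripping the deep socket.

```bash
python3 -m crank '[[0,0,0.02,0,0,0],[0,0,0.04,0,0,0],[0,0,0.032,0,0,0],[0,0,0.012,0,0,0],[0,0,0.004,0,0,0],[0,0,0,0,0,0]]' | grep -E "pos|force"
python3 -m crank '[[0,0,0,0,0,0],[0,0,0,0,0,0],[0,0,0,0,0,0],[0,0,0,0,0,0],[0,0,0,0,0,0]]' 0.0 | grep -E "pos|force|width"
python3 g.py 0 0 0
python3 -m crank '[[0,0,-0.01,0,0,0],[0,0,-0.03,0,0,0],[0,0,-0.04,0,0,0],[0,0,-0.04,0,0,-0.129],[0,0,0,0,0,0]]' | grep -E "width|force"
python3 g.py .5048 -.2603 .15 1.70
```

```text
tool_pos: [0.4492, 0.1003, 0.0354]
contact_force: [-0.7, 0.6, 0.3]
gripper_force: 0.0
tool_pos: [0.4497, 0.101, 0.0362]
contact_force: [-1.5, -1.1, 6.7]
width: 0.33
gripper_force: 58.5
t 28.1 pos [0.4497 0.101  0.0362] tilt 0.003 line 1.569 q7 1.26 w 0.33 gf 58.5 F [-1.5 -1.1  6.7] | rz 0 then d [ 0.4496 -0.1018  0.0351]
contact_force: [1.3, 1.3, -1.7]
width: 0.331
gripper_force: 59.3
t 28.6 pos [0.4515 0.1016 0.1609] tilt 0.01 line -4.581 q7 1.38 w 0.331 gf 59.3 F [ 1.3  1.3 -1.7] | rz 0.002 then d [-0.0061 -0.3657  0.0102]
```

```bash
python3 -m crank '[[0,-0.018,0,0,0,0],[-0.001,-0.038,0.002,0,0,0],[-0.001,-0.04,0.002,0,0,0],[-0.001,-0.04,0.002,0,0,0],[-0.001,-0.04,0.002,0,0,0],[-0.001,-0.04,0.002,0,0,0],[-0.001,-0.04,0,0,0,0],[0,-0.04,0,0,0,0]]' >/dev/null
python3 -m crank '[[0,-0.038,0,0,0,0],[0,-0.022,0,0,0,0],[0,-0.009,0,0,0,0],[0,0,0,0,0,0],[0,0,0,0,0,0]]' >/dev/null
python3 g.py .5048 -.2603 .0392 1.70
python3 wp.py w9 .5048,-.2603,.003
```

```text
t 29.9 pos [ 0.501  -0.2591  0.1446] tilt 0.001 line -4.584 q7 2.18 w 0.335 gf 59.3 F [-0.6  0.7 -1. ] | rz -0.001 then d [-0.0037 -0.0018  0.1054]
[313.1 229.3]
```

View pics/w9.png

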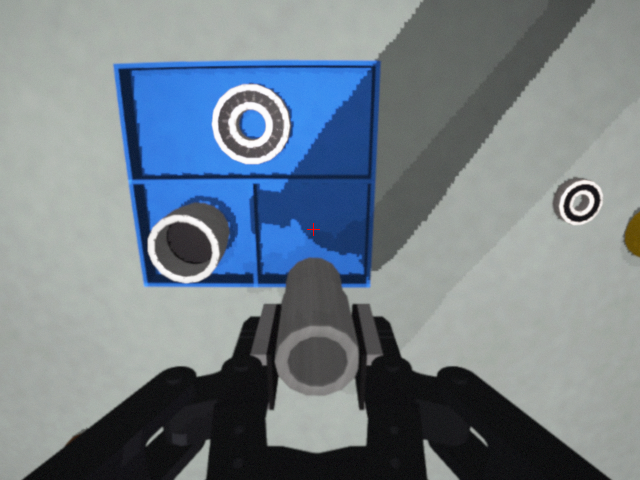

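The bearing is in the wide bay at (251,124), the short socket upright in the left small bay at (185,248), and the right small bay is free, with the target at (313,229). Lowering the deep socket there.

```bash
python3 -m crank '[[-0.0035,-0.0015,0.02,0,0,0],[0,0,0.04,0,0,0],[0,0,0.028,0,0,0],[0,0,0.012,0,0,0],[0,0,0.003,0,0,0],[0,0,0,0,0,0]]' | grep -E "pos|force"
python3 -m crank '[[0,0,0.001,0,0,0],[0,0,0.001,0,0,0],[0,0,0,0,0,0]]' | grep -E "pos|force"
```

```text
tool_pos: [0.5052, -0.2614, 0.0426]
contact_force: [1.0, -0.5, -1.6]
gripper_force: 59.3
tool_pos: [0.505, -0.2618, 0.0405]
contact_force: [0.5, 0.2, -1.5]
gripper_force: 59.3
```

```bash
python3 -m crank '[[0,0,0.001,0,0,0],[0,0,0.0005,0,0,0],[0,0,0,0,0,0]]' | grep -E "pos|force"
```

```text
tool_pos: [0.5051, -0.2619, 0.0393]
contact_force: [-0.8, 0.8, 6.6]
gripper_force: 59.6
```

```bash
python3 -m crank '[[0,0,0,0,0,0],[0,0,0,0,0,0],[0,0,0,0,0,0],[0,0,-0.02,0,0,0],[0,0,-0.04,0,0,0],[0,0,-0.04,0,0,0],[0,0,-0.04,0,0,0],[0,0,0,0,0,0]]' 0.5 | grep -E "pos|force|width"
python3 -m crank '[[-0.02,0.02,-0.01,0,0,0],[-0.04,0.02,-0.01,0,0,0],[-0.04,0.02,0,0,0,0],[-0.04,0.02,0,0,0,0],[0,0,0,0,0,0],[0,0,0,0,0,0]]' | grep -E "pos|force"
python3 - <<'E'
from h import *
cv2.imwrite("pics/tend.png",eyes.read_camera("top")["frame"])
E
```

```text
tool_pos: [0.507, -0.2631, 0.184]
contact_force: [0.4, -1.0, -0.6]
width: 0.497
gripper_force: 0.0
tool_pos: [0.6336, -0.1637, 0.197]
contact_force: [0.1, -0.4, -0.5]
gripper_force: 0.0
```

View pics/tend.png

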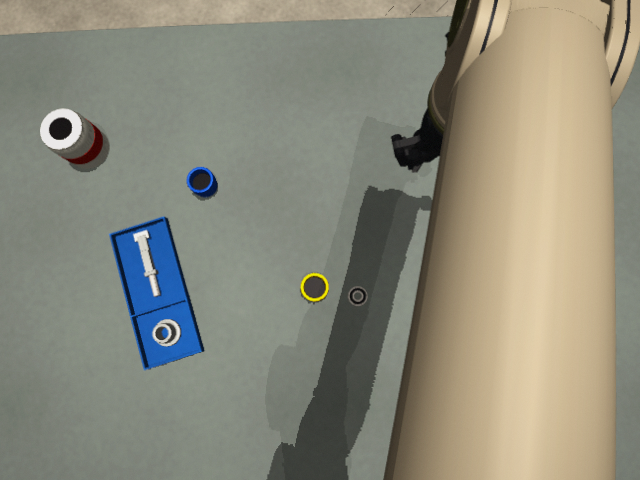

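The long tray holds the chisel at (147,263) and the collar at (166,333), and the small bearing is still at (358,296). The arm hides the square tray, so I'll check it numerically in the scene camera.

Run:
```python
from h import *
c=eyes.read_camera("scene");f=c["frame"];h=cv2.cvtColor(f,cv2.COLOR_BGR2HSV)
for n,P,r in(("deep",(.5051,-.2619,.069),.015),("short",(.5152,-.3447,.048),.024),("bearing",(.434,-.3115,.018),.026)):
    u=proj(c,[P])[0];x,y=np.int32(u)
    m=((h[...,1]<110)).astype(np.uint8)*255;w=np.zeros_like(m);cv2.circle(w,(int(x),int(y)),34,255,-1);m&=w
    k=[q for q in cv2.findContours(m,cv2.RETR_EXTERNAL,cv2.CHAIN_APPROX_NONE)[0] if cv2.contourArea(q)>60]
    a=np.linspace(0,6.28,24);ring=np.int32(proj(c,np.array(P)+.9*r*np.c_[np.cos(a),np.sin(a),0*a]))
    print(n,u.round(1),[cv2.boundingRect(q) for q in k],"ring sat/val",np.median(h[ring[:,1],ring[:,0],1]),np.median(h[ring[:,1],ring[:,0],2]), "foot",proj(c,[(P[0],P[1],.003)])[0].round(1))
```

```text
deep [167.7 223.3] [(193, 202, 9, 33), (138, 189, 56, 60)] ring sat/val 9.0 119.0 foot [177.5 244.3]
short [125.6 241.6] [(112, 232, 34, 33), (91, 213, 19, 59), (138, 212, 18, 18)] ring sat/val 17.5 115.0 foot [134.2 255.4]
bearing [150.8 215.9] [(122, 232, 22, 17), (117, 181, 67, 62)] ring sat/val 30.0 71.0 foot [153.1 220.5]
```

The deep and short socket rims show grey exactly where upright sockets should be, and the bearing was seen flat in its bay earlier. Handing in.

```bash
python3 -c "
from workcell import robot
print(robot.finish_job())"
```

```text
the job is handed in; nothing more can be done
None
```

The job is handed in after about 32 s of robot time, with all five parts set down in their bays and the small bearing left where it was; the hand-in returned no verdict.

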